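# Clamp down a vacuum chamber cover and start the pump

### The arm

A 7-joint arm with a two-finger parallel gripper is mounted at the origin on the work surface. World frame = base frame: x ahead of the robot, y to its left, z up, the work surface at z = 0. Lengths are in mm, angles in rad, forces in N, time in s.
With the tool pointing down it reaches from about 425 to 950 mm from the base axis. Payload 4.7 kg.
Tool frame: the origin (TCP) lies at the centre of the arm's flange, where the gripper is bolted on; the fingertips stand 182 mm ahead of it and the grasp point (between the pads) lies env.tcp_to_grasp ahead of it (env.tcp_to_grasp is the distance from the TCP to the grasp point, in mm); z points along the fingers, y is the line along which they close (so a half turn about z gives the same grasp; the last joint's range is limited). The gripper opens to 87 mm and grips with 3 to 60 N. Pads are 19 mm wide; open, the fingers measure 117 mm over their backs; the gripper's body (75 mm by 190 mm) begins 51 mm behind the grasp point.
Start: joints at [-1.133, 0.469, -0.049, 1.532, 0.024, 1.141, -0.082], TCP at [303.736, 602.806, 404.773] pointing down, gripper open.
Joint ranges: [-2.59, 2.59], [-0.33, 1.99], [-1.39, 1.29], [0.1, 2.45], [-1.04, 4.18], [0.21, 1.99], [-2.66, 2.66]. Speed limits (rad/s): [2.57, 2.57, 3.14, 3.14, 3.14, 3.14, 3.14].

### API

Orientations are given as a unit quaternion [w, x, y, z].
In Python, from plant import env gives the robot as it stands. The module is installed in compiled form; this text tells all that it offers.
- The arm moves only by the shell command python3 -m creep 'ROWS' [FORCE]. ROWS is JSON, a list that holds one entry, the list of rows, each a list of 7 numbers: the shift along the tool's x, y, z in m, then the turn, a rotation vector about the tool's x, y, z in degrees, then the closure, from 0 (fully open) to 1 (shut). In form: [[[dx, dy, dz, rx, ry, rz, claw], ...]]. A call has 1 to 12 rows; each row is the pose to reach, as a shift and turn from the pose commanded when the call began, along the tool's axes at that moment; what a row does not reach only later rows make up. A row lasts 1/10 s, in which the tool goes at most 50 mm and 8.59 degrees, less where a joint would pass 70% of its speed; a pose out of reach is approached as far as the arm can. A call with a gripper value outside its range is refused whole. The fingers move at their own pace and stop on an object; FORCE is the grip in N (left out, the last holds). Time passes only in rows, so rows that repeat a pose let the fingers close. It gives the time, the measured TCP pose, the force, the opening and the grip force at its end, in the units of the state.
- env.read_state(): the state, without advancing time (a new reading comes with each control period).
- env.capture(name): name is "side" or "top" or "wrist"; returns a dict with "color" (480x640x3 uint8, blue, green, red), "mtx" (3x3 intrinsics, pixels), "rvec" (rotation vector, rad) and "tvec" (3), from world to camera coordinates, as OpenCV has them; the wrist camera has in their place "hand_eye" (4x4, takes a point from camera to tool coordinates, whose origin is the TCP and whose axes are the flange's). Camera axes: x right, y down, z forward; pixel columns grow to the right and rows downward; lengths in mm; the calibration is good to about 2 mm. A picture is of the moment at which its call begins: read the wrist's pose just before it. There is no depth.
- env.hand_in(): hands the job in; it is judged then, once.
The state is a dict: "time_s": time; "q": joint angles; "joint_vel": joint speeds; "effort": joint torques, N m; "position": TCP position; "orientation": TCP orientation; "force": force on the tool from outside, world axes, zero at the start; "moment": the same for the moment, N m; "grip_width": finger opening in mm; "finger_force": force on a finger pad.
Only numpy, scipy, OpenCV 4.12 (cv2) and the standard library are available. Lean on these libraries where they do the work, as an engineer would, in place of code of your own. Each camera call takes 0.05 s, during which the arm holds its last target. There are 200 camera calls.

### The job

Snug down the cover of the vacuum chamber evenly: press the four red cam levers each about half way down first, then all fully home, in each round going crosswise (after the first lever, the one opposite it, then the other two). When all four are home, flip the pump's green-balled lever fully over to the far side to start it, and leave everything else on the counter where it is.

Things in the scene. Friction and masses are not known exactly. Their poses are not given: they have to be found in the camera images.
- chamber: Vacuum chamber, fixed: white base disc (diameter 210), steel bowl, four pairs of dark cheeks (tops at 125). Origin: centre of the underside, on the counter; z up. Lever pivots: 75 mm from its axis, 115.5 above the counter, level and tangential, at 45, 135, 225, 315 degrees from its x towards its y (clamp_1, 2, 3, 4: 1 is opposite 3, 2 opposite 4); handles point outward.
- cover_top (a point): Centre of the top face of the loose clear cover (diameter 132, 10 thick, four lugs, 0.55 kg, black knob 26 mm high on it), which lies on a springy gasket between the cheeks; z up. 93 mm above the counter at the start; each lever's cam pushes its own side down, about 5 mm when home.
- pump_lever (a joint): Toggle lever on the pump: 0 = off (leans 0.5 rad towards the pump's -x), 1.0 = fully on (leans 0.5 rad towards the pump's +x), rad. Stays where it is left; about 1 N at the ball moves it.
- pump_lever_tip (a point): Centre of the green ball (diameter 26) on the toggle lever, 80 mm from the lever's pivot; moves with it. The pivot is 20 mm to the -x side of the pump's centre, 127 above the counter, axis along the pump's y; ball centre 197 above the counter at the swing's ends. Rod 10 thick; the block under it tops out at 140.
- pump: White vacuum pump, 170 (x) by 130 (y), 105 high, fixed to the counter to one side of the chamber (left or right), with a gauge and a toggle lever with a green ball on top. Origin: centre of the underside; its -x side faces roughly to the robot.
- tissue_box: Green and white tissue box, 125 by 130, 90 high, fixed on the side opposite the pump. Origin: centre of the underside.
- pill_jar: Blue jar with white cap, diameter 60, 100 high, standing loose; bystander. Origin: centre of the underside.
- amber_bottle: Amber bottle with black cap, diameter 60, 130 high, loose; bystander. Origin: centre of the underside.
- green_bottle: Small green bottle, diameter 48, 110 high, loose; bystander. Origin: centre of the underside.
- beaker: White cup, diameter 72, 90 high, loose; bystander. Origin: centre of the underside.
- spare_gasket: Black rubber ring, diameter 120, 10 high, lying loose; bystander. Origin: centre of the underside.
- slide_tray: Blue tray with partitions, 80 by 160, 22 high, lying loose; bystander. Origin: centre of the underside.
- clamp_1 (a joint): Cam lever 1 of the cover: 0 = fully raised (its handle rises outward from the pivot at 55 degrees above level), 1.0 = fully home (handle level, at its stop, pointing straight out from the chamber), rad; half way is 0.5. Starts between 0 and 0.18. Stiff hinge: stays where it is left; 5 to 9 N pressed down 40 mm out from the pivot moves it.
- clamp_1_paddle (a point): Centre of the red paddle (40 long, 24 wide, 14 thick) on cam lever 1, 70 mm from the pivot along the handle; moves with the lever. The paddle covers 50 to 90 mm from the pivot, the steel handle nearer in is 14 wide and 10 thick. Raised, the lever's end is about 190 mm above the counter; home, its top is about 120 mm above it.
- clamp_2 (a joint): Cam lever 2 of the cover: 0 = fully raised (its handle rises outward from the pivot at 55 degrees above level), 1.0 = fully home (handle level, at its stop, pointing straight out from the chamber), rad; half way is 0.5. Starts between 0 and 0.18. Stiff hinge: stays where it is left; 5 to 9 N pressed down 40 mm out from the pivot moves it.
- clamp_2_paddle (a point): Centre of the red paddle (40 long, 24 wide, 14 thick) on cam lever 2, 70 mm from the pivot along the handle; moves with the lever. The paddle covers 50 to 90 mm from the pivot, the steel handle nearer in is 14 wide and 10 thick. Raised, the lever's end is about 190 mm above the counter; home, its top is about 120 mm above it.
- clamp_3 (a joint): Cam lever 3 of the cover: 0 = fully raised (its handle rises outward from the pivot at 55 degrees above level), 1.0 = fully home (handle level, at its stop, pointing straight out from the chamber), rad; half way is 0.5. Starts between 0 and 0.18. Stiff hinge: stays where it is left; 5 to 9 N pressed down 40 mm out from the pivot moves it.
- clamp_3_paddle (a point): Centre of the red paddle (40 long, 24 wide, 14 thick) on cam lever 3, 70 mm from the pivot along the handle; moves with the lever. The paddle covers 50 to 90 mm from the pivot, the steel handle nearer in is 14 wide and 10 thick. Raised, the lever's end is about 190 mm above the counter; home, its top is about 120 mm above it.
- clamp_4 (a joint): Cam lever 4 of the cover: 0 = fully raised (its handle rises outward from the pivot at 55 degrees above level), 1.0 = fully home (handle level, at its stop, pointing straight out from the chamber), rad; half way is 0.5. Starts between 0 and 0.18. Stiff hinge: stays where it is left; 5 to 9 N pressed down 40 mm out from the pivot moves it.
- clamp_4_paddle (a point): Centre of the red paddle (40 long, 24 wide, 14 thick) on cam lever 4, 70 mm from the pivot along the handle; moves with the lever. The paddle covers 50 to 90 mm from the pivot, the steel handle nearer in is 14 wide and 10 thick. Raised, the lever's end is about 190 mm above the counter; home, its top is about 120 mm above it.

How it is judged (in metres and radians):
On the way, in this order (a step that is already met when the one before it is completed fails the run):
1. all four cam levers are about half way down (value of joint clamp_1 between 0.3 and 0.75 rad and value of joint clamp_2 between 0.3 and 0.75 rad and value of joint clamp_3 between 0.3 and 0.75 rad and value of joint clamp_4 between 0.3 and 0.75 rad), for 0.1 s.
2. all four cam levers are fully home (value of joint each of clamp_1, clamp_2, clamp_3, clamp_4 above 0.9 rad), for 0.2 s.
3. the pump's lever is fully over (value of joint pump_lever above 0.85 rad), for 0.2 s.
At the end, for the whole second after the job is handed in: All four cam levers are home (joint above 0.90), the cover is drawn down (its top face less than 90 mm above the counter) and level (within 0.015 rad), and the pump's lever is over to the far side (joint above 0.85) (all of step 2 and value of joint pump_lever above 0.85 rad and z of cover_top in the frame of chamber below 0.09 m and angle between cover_top's own z axis and vertical below 0.015 rad); the robot touches nothing.
It fails at once if a lever is pressed past 0.75 while another is not yet past 0.30 (each about half way first) (value of joint any of clamp_1, clamp_2, clamp_3, clamp_4 above 0.75 rad and value of joint any of clamp_1, clamp_2, clamp_3, clamp_4 below 0.3 rad).
It fails at once if first round not crosswise: two neighbouring levers are past 0.30 while the other two are not ((value of joint each of clamp_1, clamp_2 above 0.3 rad and value of joint each of clamp_3, clamp_4 below 0.3 rad) or (value of joint each of clamp_2, clamp_3 above 0.3 rad and value of joint each of clamp_4, clamp_1 below 0.3 rad) or (value of joint each of clamp_3, clamp_4 above 0.3 rad and value of joint each of clamp_1, clamp_2 below 0.3 rad) or (value of joint each of clamp_4, clamp_1 above 0.3 rad and value of joint each of clamp_2, clamp_3 below 0.3 rad)).
It fails at once if second round not crosswise: two neighbouring levers are past 0.75 while the other two are not ((value of joint each of clamp_1, clamp_2 above 0.75 rad and value of joint each of clamp_3, clamp_4 below 0.75 rad) or (value of joint each of clamp_2, clamp_3 above 0.75 rad and value of joint each of clamp_4, clamp_1 below 0.75 rad) or (value of joint each of clamp_3, clamp_4 above 0.75 rad and value of joint each of clamp_1, clamp_2 below 0.75 rad) or (value of joint each of clamp_4, clamp_1 above 0.75 rad and value of joint each of clamp_2, clamp_3 below 0.75 rad)).
It fails at once if the pump's lever is moved past 0.5 before all four cam levers are home (value of joint pump_lever above 0.5 rad and value of joint any of clamp_1, clamp_2, clamp_3, clamp_4 below 0.9 rad).
It fails at once if a bystander is moved more than 30 mm (distance of any of pill_jar, amber_bottle, green_bottle, beaker, spare_gasket, slide_tray from where it was at the start of the episode above 0.03 m).
It also fails if it takes over 69 s, if anything falls off the work surface, if the arm or the gripper's body presses on something with over 40 N, if the wrist force passes 120 N, or if a joint passes its speed limit or range.

## Working session

There is one attempt and no reset: what is moved stays moved. The work goes in short steps, Python scripts to look and compute and a shell command to move; the robot and the scene stay as the last step left them, time stands still between calls to the robot, and variables do not carry over. Pictures are saved under pics/ and viewed, at most 10 in all, crops included, and the job is handed in when it is done.

```bash
mkdir -p pics; python3 - <<'E'
from plant import env
import cv2,numpy as np
print(env.tcp_to_grasp, env.read_state())
for n in ("side","top"):
    c=env.capture(n); cv2.imwrite(f"pics/{n}0.png",c["color"])
    R=cv2.Rodrigues(c["rvec"])[0]; print(n,(-R.T@np.array(c["tvec"]).reshape(3)).round(), R.round(2).tolist())
    np.savez(f"{n}0.npz",**c)
E
```

```text
163.5 {'time_s': 0.0, 'q': array([-1.13291766,  0.4694564 , -0.04859374,  1.53367856,  0.02408717,
        1.14097999, -0.08232492]), 'joint_vel': array([ 9.15651684e-04,  6.62742606e-04, -7.27148086e-05, -4.61870063e-05,
        1.32281869e-03, -2.08699415e-03, -1.44927830e-04]), 'effort': array([ 5.81680506e-04, -5.07974625e+01, -8.01298558e-02, -2.36158258e+01,
       -6.12754701e-02,  3.80466250e-02,  1.99834176e-04]), 'position': array([303.62979355, 602.59019731, 403.69549628]), 'orientation': array([-1.95290828e-04,  2.31276214e-01,  9.72887648e-01, -9.48732110e-04]), 'force': array([-0.75131939, -0.06100355, -0.31111443]), 'moment': array([-0.01403256, -0.02293344,  0.03716425]), 'finger_force': 0.0, 'grip_width': 87.07693246298979}
side [ 341. -805.  612.] [[0.96, -0.26, 0.02], [-0.12, -0.48, -0.87], [0.24, 0.84, -0.49]]
top [ 428.    5. 1087.] [[-0.03, -1.0, -0.01], [-0.99, 0.03, -0.14], [0.15, 0.01, -0.99]]
```

View pics/top0.png

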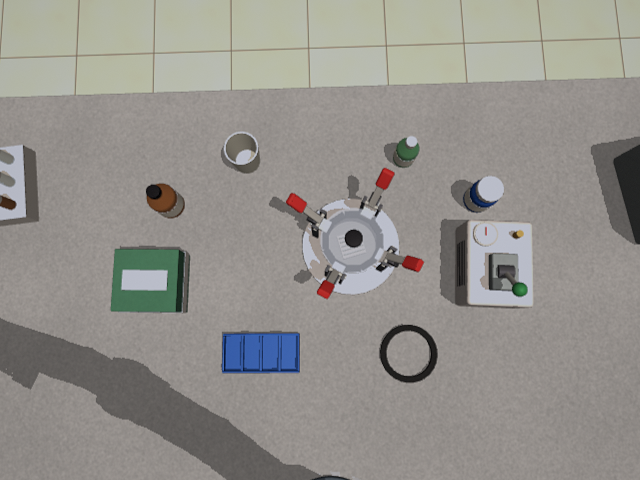

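View pics/side0.png

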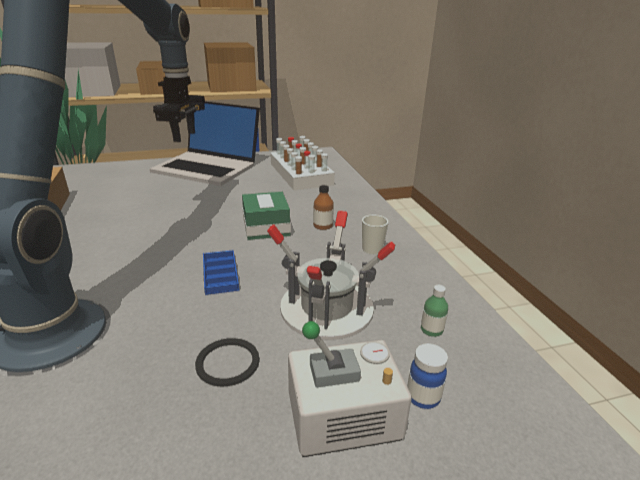

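Top view: chamber at about (351,245), red paddles at (297,202), (385,179), (412,264), (326,288); pump on the right with its green ball at (519,289). Side view: ball at (311,330), paddles at (275,234), (341,219), (385,252), (314,272).

```bash
cat > h.py <<'E'
import numpy as np,cv2
def load(n): return dict(np.load(n+".npz"))
def ray(c,uv):
    R=cv2.Rodrigues(c["rvec"])[0]; t=np.array(c["tvec"]).reshape(3)
    p=cv2.undistortPoints(np.array([[uv]],float),c["mtx"],None)[0,0]
    return -R.T@t, R.T@np.array([p[0],p[1],1.])
def plane(c,uv,z):
    o,d=ray(c,uv); return o+d*(z-o[2])/d[2]
def tri(c1,u1,c2,u2):
    o1,d1=ray(c1,u1);o2,d2=ray(c2,u2)
    s=np.linalg.lstsq(np.c_[d1,-d2],o2-o1,rcond=None)[0]
    a=o1+s[0]*d1;b=o2+s[1]*d2
    return (a+b)/2,np.linalg.norm(a-b)
def blobs(c,col,amin=30):
    h=cv2.cvtColor(c["color"],cv2.COLOR_BGR2HSV)
    if col=="red": m=(((h[...,0]<5)|(h[...,0]>175))&(h[...,1]>170)&(h[...,2]>90))
    else: m=((h[...,0]>50)&(h[...,0]<75)&(h[...,1]>150)&(h[...,2]>50))
    n,_,s,ce=cv2.connectedComponentsWithStats(m.astype(np.uint8))
    return [(ce[i].round(1),int(s[i,4])) for i in range(1,n) if s[i,4]>=amin]
E
python3 - <<'E'
from h import *
T,S=load("top0"),load("side0")
for n,c in(("T",T),("S",S)):
  for k in("red","green"): print(n,k,[(b[0].tolist(),b[1]) for b in blobs(c,k)])
# disc: bright low-saturation near chamber
h=cv2.cvtColor(T["color"],cv2.COLOR_BGR2HSV)
m=((h[...,1]<30)&(h[...,2]>190)).astype(np.uint8); m[:180]=0;m[310:]=0;m[:,:290]=0;m[:,440:]=0
pts=np.argwhere(m)[:,::-1].astype(np.float32); hull=cv2.convexHull(pts)
(e,ax,an)=cv2.minAreaRect(hull); print("disc",e,ax, cv2.minEnclosingCircle(hull))
k=(h[...,2]<45).astype(np.uint8); k[:225]=0;k[252:]=0;k[:,:340]=0;k[:,370:]=0
print("knob",np.argwhere(k).mean(0)[::-1],k.sum())
print(T["mtx"])
E
```

```text
T red [([384.4, 178.1], 228), ([295.9, 202.5], 219), ([412.4, 262.9], 208), ([325.1, 288.9], 186)]
T green [([518.3, 285.5], 38)]
S red [([338.0, 219.2], 45), ([275.3, 233.9], 140), ([386.0, 249.7], 106), ([313.0, 269.5], 62)]
S green []
disc (349.79534912109375, 248.07774353027344) (95.7403793334961, 89.5307388305664) ((350.4560241699219, 245.77859497070312), 48.08940124511719)
knob [353.02702703 237.79279279] 222
[[503.6837444    0.         316.28422238]
 [  0.         503.6837444  243.10907526]
 [  0.           0.           1.        ]]
```

```bash
python3 - <<'E'
from h import *
T,S=load("top0"),load("side0")
P=[]
for a,b in (((384.4,178.1),(386,249.7)),((295.9,202.5),(340,219.2)),((325.1,288.9),(275.3,233.9)),((412.4,262.9),(313,269.5))):
    p,g=tri(T,a,S,b); P.append(p); print("paddle",p.round(),round(g,1))
P=np.array(P)
k=plane(T,(353,237.8),112); d=plane(T,(350.5,246),10); print("knob",k.round(),"disc",d.round())
print(tri(T,(519.5,289),S,(311,330)))
cen=np.array([k[0],k[1]])
for p in P:
    v=p[:2]-cen; print("r",np.linalg.norm(v).round(),"ang",np.degrees(np.arctan2(v[1],v[0])).round(1))
for u in((470,221),(532,222),(532,306),(467,305)): print("pump",plane(T,u,105).round())
E
```

```text
paddle [ 681. -121.  173.] 0.4
paddle [640.  46. 165.] 2.2
paddle [478.  -3. 173.] 0.3
paddle [ 519. -163.  178.] 1.4
knob [579. -62. 112.] disc [577. -63.  10.]
(array([ 466.20047811, -344.02166975,  197.95982071]), np.float64(0.6518590276578923))
r 117.0 ang -30.1
r 124.0 ang 60.7
r 117.0 ang 150.1
r 118.0 ang -120.8
pump [ 607. -295.  105.]
pump [ 601. -417.  105.]
pump [ 437. -402.  105.]
pump [ 442. -277.  105.]
```

```bash
cat > go.py <<'E'
import sys,numpy as np
from plant import env
from scipy.spatial.transform import Rotation as R
C=np.array([579,-62.])
def rel():
    s=env.read_state(); q=s["orientation"]; return s,R.from_quat([q[1],q[2],q[3],q[0]])
def to(p): # fingertip target, mm -> shift in m
    s,r=rel(); tip=np.array(s["position"])+r.apply([0,0,182]); return (r.inv().apply(np.array(p)-tip)/1000).round(4)
def lev(a,X,z): a=np.radians(a); return [C[0]+(75+X)*np.cos(a),C[1]+(75+X)*np.sin(a),z]
if __name__=="__main__":
    s,r=rel(); print("t",round(s["time_s"],2),"tip",(s["position"]+r.apply([0,0,182])).round(1),"F",s["force"].round(1),"w",s["grip_width"])
    for a in sys.argv[1:]:
        v=list(map(float,a.split(","))); print(a,to(lev(*v)))
E
python3 go.py 150,38,215 -30,38,215 60,30,215 -120,30,215
```

```text
t 0.1 tip [303.5 602.3 221.8] F [ 0.  -0.7 -0.1] w 87.0048375908773
150,38,215 [-0.4321 -0.4628  0.0077]
-30,38,215 [-0.6578 -0.4757  0.0077]
60,30,215 [-0.5509 -0.3644  0.0075]
-120,30,215 [-0.539  -0.5741  0.0079]
```

```bash
python3 - <<'E'
from plant import env
s=env.read_state(); print(s["position"])
E
```

```text
[303.66588912 602.59077979 403.80371244]
```

```bash
python3 -m creep '[[[-0.432,-0.463,0.008,0,0,0,1],[-0.432,-0.463,0.008,0,0,0,1],[-0.432,-0.463,0.008,0,0,0,1],[-0.432,-0.463,0.008,0,0,0,1],[-0.432,-0.463,0.008,0,0,0,1],[-0.432,-0.463,0.008,0,0,0,1],[-0.432,-0.463,0.008,0,0,0,1],[-0.432,-0.463,0.008,0,0,0,1],[-0.432,-0.463,0.008,0,0,0,1],[-0.432,-0.463,0.008,0,0,0,1],[-0.432,-0.463,0.008,0,0,0,1],[-0.432,-0.463,0.008,0,0,0,1]]]' 10; python3 go.py 150,38,215
```

```text
time_s: 1.3
position: [471.8, 24.9, 397.1]
orientation: [0.0, 0.231, 0.973, 0.0]
force: [0.9, 0.8, 0.1]
grip_width: 2.6
finger_force: 0.0
t 1.3 tip [471.8  24.9 215.1] F [0.9 0.8 0.1] w 2.6112348271637464
150,38,215 [-0.0221 -0.0229  0.0001]
```

```bash
python3 -m creep '[[[-0.022,-0.023,0,0,0,0,1],[-0.022,-0.023,0,0,0,0,1],[-0.022,-0.023,0,0,0,0,1],[-0.022,-0.023,0,0,0,0,1]]]'; python3 go.py 150,38,215
python3 - <<'E'
from h import *
from plant import env
for n in("side","wrist"):
    c=env.capture(n); cv2.imwrite(f"pics/{n}1.png",c["color"])
a=cv2.imread("pics/side1.png")[180:360,200:440]; b=cv2.imread("pics/wrist1.png")
cv2.imwrite("pics/m1.png",np.hstack([cv2.resize(a,(440,330)),cv2.resize(b,(360,330))]))
E
```

```text
time_s: 1.7
position: [480.8, -2.1, 396.9]
orientation: [-0.0, 0.23, 0.973, 0.0]
force: [0.4, 1.1, 0.5]
grip_width: 0.4
finger_force: 0.0
t 1.7 tip [480.7  -2.  214.9] F [0.4 1.1 0.5] w 0.42193407539182515
150,38,215 [-0.002  -0.0029 -0.0001]
```

View pics/m1.png

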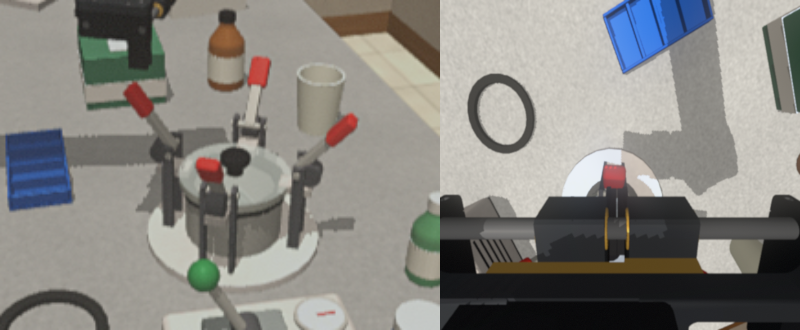

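The wrist picture shows the closed fingers lined up with the paddle, and the side crop shows the tip directly above the lever at (138,60), so the geometry holds. Pressing lever at 150° half way.

```bash
python3 -m creep '[[[0,0,0.03,0,0,0,1],[0,0,0.045,0,0,0,1],[0,0,0.053,0,0,0,1],[0,0,0.061,0,0,0,1],[0,0,0.069,0,0,0,1],[0,0,0.069,0,0,0,1],[0,0,0.069,0,0,0,1]]]'; python3 go.py 150,38,146 150,38,210
```

```text
time_s: 2.5
position: [481.5, -2.8, 328.6]
orientation: [0.001, 0.231, 0.973, 0.0]
force: [0.6, 0.6, 1.0]
grip_width: 0.4
finger_force: 0.7
t 2.5 tip [481.8  -2.7 146.6] F [0.6 0.6 1. ] w 0.3822799983476404
150,38,146 [-0.0007 -0.0028  0.0006]
150,38,210 [-0.0007 -0.0027 -0.0634]
```

```bash
python3 -m creep '[[[0,0,-0.06,0,0,0,1],[0,0,-0.065,0,0,0,1],[-0.06,0,-0.065,0,0,0,1],[-0.11,0,-0.065,0,0,0,1],[-0.16,0,-0.065,0,0,0,1],[-0.226,-0.012,-0.065,0,0,0,1],[-0.226,-0.012,-0.065,0,0,0,1],[-0.226,-0.012,-0.065,0,0,0,1]]]'; python3 go.py -30,38,215
cat > look.py <<'E'
from h import *
from plant import env
import sys
T=env.capture("top");S=env.capture("side")
for n,c in(("T",T),("S",S)): print(n,[(b[0].tolist(),b[1]) for b in blobs(c,"red",15)])
if len(sys.argv)>1: cv2.imwrite("pics/"+sys.argv[1],np.hstack([cv2.resize(T["color"][150:330,240:480],(400,300)),cv2.resize(S["color"][180:360,200:440],(400,300))]))
np.savez("topc.npz",**T);np.savez("sidec.npz",**S)
# predicted pixels of paddle centre vs joint value
def proj(c,p): return cv2.projectPoints(np.array([p],float),c["rvec"],c["tvec"],c["mtx"],None)[0].ravel().round().astype(int).tolist()
for a in(-30,60,150,-120):
    o=[]
    for v in(0,.3,.5,.75,1):
        th=.96-v; r=75+70*np.cos(th)-5*np.sin(th); z=115.5+70*np.sin(th)+5*np.cos(th); A=np.radians(a)
        p=[579+r*np.cos(A),-62+r*np.sin(A),z]; o.append((v,proj(T,p),proj(S,p)))
    print(a,o)
E
python3 look.py m2.png
```

```text
time_s: 3.3
position: [679.2, -118.6, 391.9]
orientation: [0.0, 0.233, 0.973, -0.001]
force: [-0.9, 0.0, -1.1]
grip_width: 0.3
finger_force: 0.0
t 3.3 tip [ 679.1 -119.1  209.9] F [-0.9  0.  -1.1] w 0.3389292820107721
-30,38,215 [ 0.0023 -0.0005 -0.0051]
T [([295.9, 202.5], 219), ([319.5, 300.1], 231)]
S [([306.2, 152.7], 16), ([341.1, 218.4], 109), ([265.8, 243.3], 138), ([391.2, 246.2], 25), ([313.0, 269.7], 66)]
-30 [(0, [383, 181], [383, 248]), (0.3, [386, 175], [390, 255]), (0.5, [387, 173], [394, 260]), (0.75, [388, 172], [396, 268]), (1, [387, 174], [397, 275])]
60 [(0, [302, 204], [340, 218]), (0.3, [295, 202], [341, 220]), (0.5, [291, 201], [342, 223]), (0.75, [289, 202], [342, 227]), (1, [288, 203], [342, 233])]
150 [(0, [327, 286], [278, 233]), (0.3, [322, 294], [271, 238]), (0.5, [320, 298], [267, 242]), (0.75, [319, 302], [265, 248]), (1, [318, 303], [264, 254])]
-120 [(0, [409, 261], [315, 269]), (0.3, [416, 266], [313, 280]), (0.5, [419, 269], [312, 287]), (0.75, [421, 271], [310, 297]), (1, [420, 273], [310, 305])]
```

View pics/m2.png

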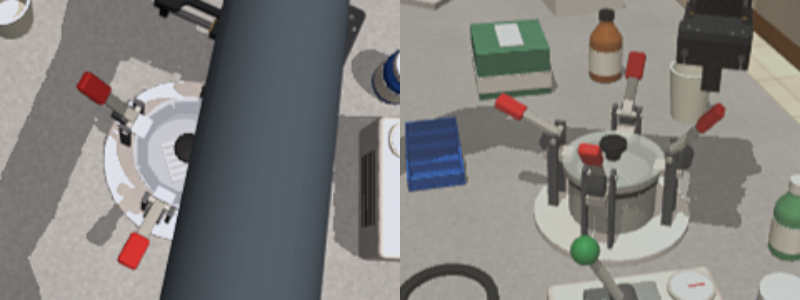

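The lever at 150° is now at about 0.53 (side pixel (266,243)), the others are still raised and the gripper is above the -30° lever. Press that one.

```bash
python3 -m creep '[[[0,0,0.02,0,0,0,1],[0,0,0.035,0,0,0,1],[0,0,0.045,0,0,0,1],[0,0,0.055,0,0,0,1],[0,0,0.064,0,0,0,1],[0,0,0.064,0,0,0,1],[0,0,0.064,0,0,0,1],[0,0,0,0,0,0,1],[0,0,-0.005,0,0,0,1],[0,0,-0.005,0,0,0,1]]]'; python3 go.py -30,38,215 60,30,215 -120,30,215; python3 look.py
```

```text
time_s: 4.4
position: [677.9, -116.2, 401.7]
orientation: [0.003, 0.231, 0.973, 0.0]
force: [-0.4, -0.1, -0.4]
grip_width: 0.2
finger_force: 0.0
t 4.4 tip [ 679.  -116.3  219.7] F [-0.4 -0.1 -0.4] w 0.21846768673424788
-30,38,215 [ 0.001  -0.0029  0.0047]
60,30,215 [0.1078 0.1084 0.0043]
-120,30,215 [ 0.1198 -0.1013  0.0038]
T [([295.9, 202.5], 219), ([319.5, 300.1], 231)]
S [([306.4, 152.6], 17), ([341.1, 218.6], 103), ([265.8, 243.2], 139), ([395.4, 260.5], 44), ([312.6, 269.6], 61)]
-30 [(0, [383, 181], [383, 248]), (0.3, [386, 175], [390, 255]), (0.5, [387, 173], [394, 260]), (0.75, [388, 172], [396, 268]), (1, [387, 174], [397, 275])]
60 [(0, [302, 204], [340, 218]), (0.3, [295, 202], [341, 220]), (0.5, [291, 201], [342, 223]), (0.75, [289, 202], [342, 227]), (1, [288, 203], [342, 233])]
150 [(0, [327, 286], [278, 233]), (0.3, [322, 294], [271, 238]), (0.5, [320, 298], [267, 242]), (0.75, [319, 302], [265, 248]), (1, [318, 303], [264, 254])]
-120 [(0, [409, 261], [315, 269]), (0.3, [416, 266], [313, 280]), (0.5, [419, 269], [312, 287]), (0.75, [421, 271], [310, 297]), (1, [420, 273], [310, 305])]
```

```bash
python3 -m creep '[[[0.036,0.036,0,0,0,0,1],[0.072,0.072,0,0,0,0,1],[0.108,0.108,0,0,0,0,1],[0.108,0.108,0,0,0,0,1],[0.108,0.108,0.02,0,0,0,1],[0.108,0.108,0.04,0,0,0,1],[0.108,0.108,0.052,0,0,0,1],[0.108,0.108,0.064,0,0,0,1],[0.108,0.108,0.07,0,0,0,1],[0.108,0.108,0.07,0,0,0,1],[0.108,0.108,0.07,0,0,0,1]]]'; python3 go.py 60,30,145
```

```text
time_s: 5.6
position: [629.7, 28.9, 327.9]
orientation: [-0.0, 0.231, 0.973, -0.0]
force: [-0.2, -0.8, -1.1]
grip_width: 0.4
finger_force: 0.3
t 5.6 tip [629.5  28.9 145.9] F [-0.2 -0.8 -1.1] w 0.44267906640315774
60,30,145 [-0.0017  0.0009  0.0009]
```

```bash
python3 -m creep '[[[0,0,-0.045,0,0,0,1],[0,0,-0.07,0,0,0,1],[0.003,-0.048,-0.07,0,0,0,1],[0.006,-0.096,-0.07,0,0,0,1],[0.01,-0.144,-0.07,0,0,0,1],[0.012,-0.19,-0.07,0,0,0,1],[0.011,-0.21,-0.07,0,0,0,1],[0.011,-0.21,-0.07,0,0,0,1],[0.011,-0.21,-0.07,0,0,0,1]]]';python3 go.py -120,30,145; python3 look.py
```

```text
time_s: 6.5
position: [525.7, -152.9, 398.4]
orientation: [0.0, 0.231, 0.973, 0.001]
force: [0.3, 0.6, 0.5]
grip_width: 0.7
finger_force: 0.0
t 6.5 tip [ 525.8 -152.8  216.4] F [0.3 0.6 0.5] w 0.7231187133187625
-120,30,145 [-0.0006  0.      0.0714]
T [([387.6, 172.9], 227), ([291.8, 201.6], 228), ([319.5, 300.0], 226)]
S [([341.5, 220.8], 108), ([265.9, 243.6], 121), ([394.5, 261.6], 131), ([312.7, 269.2], 47)]
-30 [(0, [383, 181], [383, 248]), (0.3, [386, 175], [390, 255]), (0.5, [387, 173], [394, 260]), (0.75, [388, 172], [396, 268]), (1, [387, 174], [397, 275])]
60 [(0, [302, 204], [340, 218]), (0.3, [295, 202], [341, 220]), (0.5, [291, 201], [342, 223]), (0.75, [289, 202], [342, 227]), (1, [288, 203], [342, 233])]
150 [(0, [327, 286], [278, 233]), (0.3, [322, 294], [271, 238]), (0.5, [320, 298], [267, 242]), (0.75, [319, 302], [265, 248]), (1, [318, 303], [264, 254])]
-120 [(0, [409, 261], [315, 269]), (0.3, [416, 266], [313, 280]), (0.5, [419, 269], [312, 287]), (0.75, [421, 271], [310, 297]), (1, [420, 273], [310, 305])]
```

```bash
python3 -m creep '[[[0,0,0.025,0,0,0,1],[0,0,0.042,0,0,0,1],[0,0,0.054,0,0,0,1],[0,0,0.064,0,0,0,1],[0,0,0.072,0,0,0,1],[0,0,0.075,0,0,0,1],[0,0,0.075,0,0,0,1],[0,0,0.04,0,0,0,1],[0,0,0,0,0,0,1],[0,0,0,0,0,0,1]]]'; python3 go.py -30,60,170 60,50,170
python3 look.py | head -2
python3 - <<'E'
from h import *
T,S=load("topc"),load("sidec")
for a,b in (((387.6,172.9),(394.5,261.6)),((291.8,201.6),(341.5,220.8)),((319.5,300),(265.9,243.6))):
    p,g=tri(T,a,S,b); print(p.round(),round(g,1))
E
```

```text
time_s: 7.6
position: [526.8, -154.0, 403.0]
orientation: [0.005, 0.231, 0.973, 0.0]
force: [0.1, -0.3, 0.2]
grip_width: 0.8
finger_force: 0.0
t 7.6 tip [ 528.6 -154.3  221. ] F [ 0.1 -0.3  0.2] w 0.8064777354982294
-30,60,170 [-0.1378  0.0973  0.0526]
60,50,170 [-0.0102  0.2298  0.0518]
T [([387.6, 172.9], 227), ([291.8, 201.6], 228), ([319.5, 300.0], 227)]
S [([289.8, 139.1], 15), ([341.5, 220.8], 111), ([266.0, 243.6], 119), ([394.5, 261.6], 128), ([309.3, 289.3], 89)]
[ 698. -131.  149.] 0.3
[645.  54. 157.] 0.4
[459.   7. 146.] 0.3
```

```bash
python3 -m creep '[[[-0.002,0.048,0,0,0,0,1],[-0.004,0.096,0,0,0,0,1],[-0.006,0.144,0,0,0,0,1],[-0.009,0.19,0,0,0,0,1],[-0.01,0.225,0,0,0,0,1],[-0.01,0.225,0,0,0,0,1],[-0.01,0.225,0.035,0,0,0,1],[-0.01,0.225,0.055,0,0,0,1],[-0.01,0.225,0.066,0,0,0,1],[-0.01,0.225,0.066,0,0,0,1],[-0.01,0.225,0.066,0,0,0,1]]]'; python3 go.py 60,45,151
python3 -m creep '[[[0,0,-0.03,0,0,0,1],[0,0,-0.03,0,0,0,1]]]'; python3 look.py m3.png|head -2;python3 go.py 60,60,170
```

```text
time_s: 8.8
position: [635.5, 42.5, 332.2]
orientation: [-0.0, 0.232, 0.973, -0.0]
force: [-0.5, 0.1, 0.0]
grip_width: 0.6
finger_force: 0.0
t 8.8 tip [635.5  42.5 150.2] F [-0.5  0.1  0. ] w 0.5506418228438327
60,45,151 [-0.0034  0.0011 -0.0008]
time_s: 9.0
position: [636.9, 42.4, 366.6]
orientation: [0.004, 0.232, 0.973, 0.001]
force: [0.1, -0.7, 0.5]
grip_width: 0.2
finger_force: 0.0
T [([387.6, 172.9], 227), ([419.6, 269.5], 241), ([324.8, 297.2], 56)]
S [([306.2, 152.6], 18), ([342.1, 223.3], 94), ([265.7, 243.2], 144), ([394.4, 261.8], 136), ([310.0, 288.9], 102)]
t 9.1 tip [636.3  42.7 181.5] F [0.1 0.3 0.1] w 0.5236408917638066
60,60,170 [-0.0036  0.0155  0.0116]
```

View pics/m3.png

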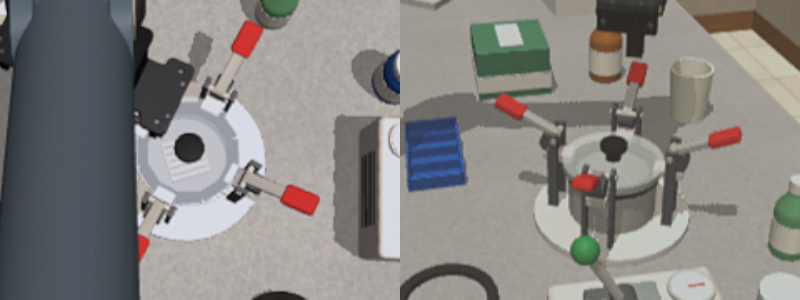

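All four are about half way (60° lever at side pixel (342,223), value about 0.5). Second round: press the 60° lever home.

```bash
python3 -m creep '[[[-0.003,0.015,0,0,0,0,1],[-0.003,0.015,0.02,0,0,0,1],[-0.003,0.015,0.03,0,0,0,1],[-0.003,0.015,0.04,0,0,0,1],[-0.003,0.015,0.05,0,0,0,1],[-0.003,0.015,0.056,0,0,0,1],[-0.003,0.015,0.06,0,0,0,1],[-0.003,0.015,0.06,0,0,0,1],[-0.003,0.015,0.06,0,0,0,1]]]'; python3 go.py 60,60,121
```

```text
time_s: 10.0
position: [646.7, 58.0, 303.6]
orientation: [0.002, 0.23, 0.973, 0.003]
force: [1.7, 4.2, 6.1]
grip_width: 0.6
finger_force: 3.1
t 10.0 tip [647.8  58.8 121.6] F [1.7 4.2 6.1] w 0.5615819281822696
60,60,121 [-0.0006 -0.004   0.0006]
```

```bash
python3 -m creep '[[[0,0,0.002,0,0,0,1],[0,0,0.004,0,0,0,1],[0,0,0.004,0,0,0,1]]]'; python3 go.py 60,60,119
```

```text
time_s: 10.3
position: [646.8, 57.8, 302.4]
orientation: [0.002, 0.23, 0.973, 0.003]
force: [-3.9, 4.7, 20.3]
grip_width: 0.3
finger_force: 10.1
t 10.3 tip [648.   58.8 120.4] F [-3.9  4.7 20.3] w 0.266045054567161
60,60,119 [-0.0004 -0.0042  0.0014]
```

At the stop (20 N at tip height 120.4). Next the opposite one, -120°.

```bash
python3 -m creep '[[[0,0,-0.03,0,0,0,1],[0,0,-0.06,0,0,0,1],[0.003,-0.048,-0.06,0,0,0,1],[0.006,-0.096,-0.06,0,0,0,1],[0.009,-0.144,-0.06,0,0,0,1],[0.012,-0.192,-0.06,0,0,0,1],[0.014,-0.24,-0.06,0,0,0,1],[0.015,-0.274,-0.06,0,0,0,1],[0.015,-0.274,-0.06,0,0,0,1],[0.015,-0.274,-0.06,0,0,0,1]]]'; python3 go.py -120,60,120; python3 look.py |head -2
```

```text
time_s: 11.3
position: [508.2, -183.3, 357.7]
orientation: [-0.0, 0.232, 0.973, 0.0]
force: [-0.0, -0.8, -0.3]
grip_width: 0.6
finger_force: 0.0
t 11.3 tip [ 508.  -183.2  175.7] F [-0.  -0.8 -0.3] w 0.6083804314721525
-120,60,120 [-0.0012  0.0053  0.0557]
T [([387.6, 172.9], 227), ([288.0, 203.6], 208), ([319.5, 300.0], 226)]
S [([342.2, 233.6], 55), ([266.1, 243.2], 118), ([394.4, 261.7], 127), ([309.2, 288.7], 72)]
```

```bash
python3 -m creep '[[[-0.001,0.005,0.015,0,0,0,1],[-0.001,0.005,0.025,0,0,0,1],[-0.001,0.005,0.035,0,0,0,1],[-0.001,0.005,0.044,0,0,0,1],[-0.001,0.005,0.052,0,0,0,1],[-0.001,0.005,0.056,0,0,0,1],[-0.001,0.005,0.059,0,0,0,1],[-0.001,0.005,0.059,0,0,0,1]]]'; python3 go.py -120,60,119
```

```text
time_s: 12.2
position: [511.4, -180.6, 302.3]
orientation: [0.0, 0.231, 0.973, -0.001]
force: [-8.9, -1.4, 26.5]
grip_width: 0.2
finger_force: 13.4
t 12.2 tip [ 511.4 -180.9  120.3] F [-8.9 -1.4 26.5] w 0.2128690094431238
-120,60,119 [0.0008 0.0018 0.0013]
```

```bash
python3 -m creep '[[[0,0,-0.03,0,0,0,1],[0,0,-0.06,0,0,0,1],[-0.034,0.032,-0.06,0,0,0,1],[-0.068,0.064,-0.06,0,0,0,1],[-0.102,0.096,-0.06,0,0,0,1],[-0.136,0.129,-0.06,0,0,0,1],[-0.136,0.129,-0.06,0,0,0,1],[-0.136,0.129,-0.06,0,0,0,1]]]'; python3 go.py -30,55,119; python3 look.py |head -2
```

```text
time_s: 13.0
position: [691.7, -123.0, 357.2]
orientation: [-0.001, 0.23, 0.973, -0.0]
force: [-0.6, -1.2, 0.2]
grip_width: 0.3
finger_force: 0.0
t 13.0 tip [ 691.2 -123.   175.2] F [-0.6 -1.2  0.2] w 0.27570704768191867
-30,55,119 [-0.0023 -0.0033  0.0562]
T [([287.9, 203.5], 205), ([319.5, 300.1], 231)]
S [([306.2, 152.7], 16), ([342.5, 233.6], 39), ([265.8, 243.2], 137), ([395.0, 260.9], 78), ([309.7, 306.1], 173)]
```

```bash
python3 -m creep '[[[-0.002,-0.003,0.015,0,0,0,1],[-0.002,-0.003,0.025,0,0,0,1],[-0.002,-0.003,0.035,0,0,0,1],[-0.002,-0.003,0.044,0,0,0,1],[-0.002,-0.003,0.052,0,0,0,1],[-0.002,-0.003,0.056,0,0,0,1],[-0.002,-0.003,0.058,0,0,0,1],[-0.002,-0.003,0.058,0,0,0,1]]]'; python3 go.py -30,55,119
```

```text
time_s: 13.9
position: [691.8, -129.2, 302.9]
orientation: [0.001, 0.231, 0.973, -0.0]
force: [-0.2, -3.0, 9.4]
grip_width: 0.3
finger_force: 4.9
t 13.9 tip [ 692.3 -129.4  120.9] F [-0.2 -3.   9.4] w 0.30844396200418556
-30,55,119 [0.0017 0.0018 0.0019]
```

```bash
python3 -m creep '[[[0,0,0.003,0,0,0,1],[0,0,0.003,0,0,0,1]]]'; python3 -m creep '[[[0,0,-0.03,0,0,0,1],[0,0,-0.06,0,0,0,1],[0.048,0.003,-0.06,0,0,0,1],[0.096,0.006,-0.06,0,0,0,1],[0.144,0.009,-0.06,0,0,0,1],[0.192,0.012,-0.06,0,0,0,1],[0.24,0.015,-0.06,0,0,0,1],[0.261,0.015,-0.06,0,0,0,1],[0.261,0.015,-0.06,0,0,0,1],[0.261,0.015,-0.06,0,0,0,1]]]'; python3 go.py 150,55,119; python3 look.py |head -2
```

```text
time_s: 14.1
position: [691.8, -129.4, 302.6]
orientation: [0.001, 0.231, 0.973, 0.0]
force: [-4.7, -1.4, 21.1]
grip_width: 0.3
finger_force: 10.6
time_s: 15.1
position: [464.8, 2.6, 357.9]
orientation: [-0.0, 0.231, 0.973, 0.0]
force: [0.5, 0.2, 0.7]
grip_width: 0.4
finger_force: 0.0
t 15.1 tip [464.7   2.7 175.9] F [0.5 0.2 0.7] w 0.41124218099960297
150,55,119 [-0.0014  0.0011  0.0569]
T [([387.2, 174.3], 193), ([288.0, 203.6], 208), ([419.7, 273.0], 214)]
S [([290.1, 139.0], 15), ([306.4, 152.6], 19), ([342.3, 233.5], 51), ([265.9, 243.0], 110), ([396.6, 275.7], 114), ([309.6, 306.2], 176)]
```

```bash
python3 -m creep '[[[-0.001,0.001,0.015,0,0,0,1],[-0.001,0.001,0.025,0,0,0,1],[-0.001,0.001,0.035,0,0,0,1],[-0.001,0.001,0.044,0,0,0,1],[-0.001,0.001,0.052,0,0,0,1],[-0.001,0.001,0.057,0,0,0,1],[-0.001,0.001,0.06,0,0,0,1],[-0.001,0.001,0.06,0,0,0,1]]]'; python3 go.py 150,55,119
```

```text
time_s: 16.0
position: [466.2, 2.7, 302.0]
orientation: [-0.002, 0.231, 0.973, 0.001]
force: [-17.1, 1.9, 47.0]
grip_width: 0.2
finger_force: 23.8
t 16.0 tip [465.6   3.2 120. ] F [-17.1   1.9  47. ] w 0.20086290709780963
150,55,119 [-0.0008  0.0002  0.001 ]
```

All levers read home. Now the pump lever: go to the robot side of the ball, turning the tool so its x lies along the pump's x.

```bash
python3 -m creep '[[[0,0,-0.04,0,0,0,1],[0,0,-0.07,0,0,0,1],[-0.014,-0.04,-0.07,0,0,-7,1],[-0.028,-0.08,-0.07,0,0,-14,1],[-0.042,-0.12,-0.07,0,0,-21,1],[-0.056,-0.16,-0.07,0,0,-21,1],[-0.07,-0.2,-0.07,0,0,-21,1],[-0.084,-0.24,-0.07,0,0,-21,1],[-0.1,-0.285,-0.07,0,0,-21,1],[-0.114,-0.324,-0.07,0,0,-21,1],[-0.114,-0.324,-0.07,0,0,-21,1],[-0.114,-0.324,-0.07,0,0,-21,1]]]'; python3 - <<'E'
from h import *
from plant import env
from go import to,rel
s,r=rel(); print((s["position"]+r.apply([0,0,182])).round(1), r.as_matrix()[:,0].round(3))
print(to([422,-338,186]),to([519,-348,186]))
E
python3 look.py m4.png|head -2
python3 - <<'E'
import cv2,numpy as np
from h import load
T,S=load("topc"),load("sidec")
cv2.imwrite("pics/m5.png",np.hstack([cv2.resize(T["color"][150:330,320:560],(400,300)),cv2.resize(S["color"][210:390,200:440],(400,300))]))
E
```

```text
time_s: 17.2
position: [421.8, -338.9, 367.3]
orientation: [-0.001, 0.051, 0.999, -0.0]
force: [0.2, 0.3, -0.0]
grip_width: 0.7
finger_force: 0.0
[ 421.7 -338.9  185.3] [-0.995  0.103  0.001]
[-0.0003  0.0009 -0.0007] [-0.0978  0.0009 -0.0008]
T [([387.2, 174.3], 194), ([288.0, 203.6], 208), ([419.9, 273.2], 218), ([318.0, 303.9], 224)]
S [([342.5, 233.5], 53), ([397.0, 275.1], 86), ([314.3, 301.6], 31)]
```

View pics/m5.png

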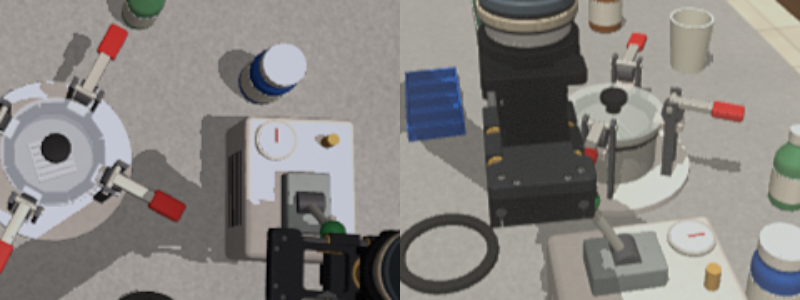

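All four levers match value 1.0, and the ball at (333,230) in the left crop is straight ahead of the fingers. Pushing.

```bash
python3 -m creep '[[[-0.015,0,0,0,0,0,1],[-0.03,0,0,0,0,0,1],[-0.045,0,0,0,0,0,1],[-0.06,0,0,0,0,0,1],[-0.072,0,0,0,0,0,1],[-0.084,0,0,0,0,0,1],[-0.092,0,0,0,0,0,1],[-0.096,0,0,0,0,0,1],[-0.098,0,0,0,0,0,1],[-0.098,0,0,0,0,0,1]]]'
```

```text
time_s: 18.3
position: [519.4, -347.6, 367.7]
orientation: [-0.001, 0.05, 0.999, 0.001]
force: [-1.8, 1.2, -1.7]
grip_width: 0.7
finger_force: 1.0
```

```bash
python3 -m creep '[[[-0.002,0,0,0,0,0,1],[-0.004,0,0,0,0,0,1],[-0.004,0,0,0,0,0,1]]]'
```

```text
time_s: 18.6
position: [521.0, -348.2, 367.5]
orientation: [-0.004, 0.051, 0.999, 0.002]
force: [-9.3, 4.0, 3.2]
grip_width: 0.2
finger_force: 5.1
```

```bash
python3 -m creep '[[[0.03,0,0,0,0,0,1],[0.07,0,0,0,0,0,1],[0.07,0,-0.04,0,0,0,1],[0.07,0,-0.09,0,0,0,1],[0.07,0.05,-0.09,0,0,0,1],[0.07,0.1,-0.09,0,0,0,1],[0.07,0.15,-0.09,0,0,0,1],[0.07,0.2,-0.09,0,0,0,1],[0.07,0.25,-0.09,0,0,0,1],[0.07,0.25,-0.09,0,0,0,1]]]'; python3 look.py|head -2
python3 - <<'E'
import cv2,numpy as np
from h import load
T,S=load("topc"),load("sidec")
cv2.imwrite("pics/m6.png",np.hstack([cv2.resize(T["color"],(400,300)),cv2.resize(S["color"][210:390,200:440],(400,300))]))
E
```

```text
time_s: 19.6
position: [480.3, -85.2, 458.8]
orientation: [0.002, 0.044, 0.999, 0.002]
force: [0.5, -0.3, 1.1]
grip_width: 0.7
finger_force: 0.0
T [([387.2, 174.3], 194), ([288.0, 203.6], 208), ([317.0, 305.9], 168)]
S [([306.4, 152.6], 19), ([342.5, 233.5], 53), ([263.1, 255.8], 115), ([396.1, 275.7], 117), ([309.6, 306.1], 176)]
```

View pics/m6.png

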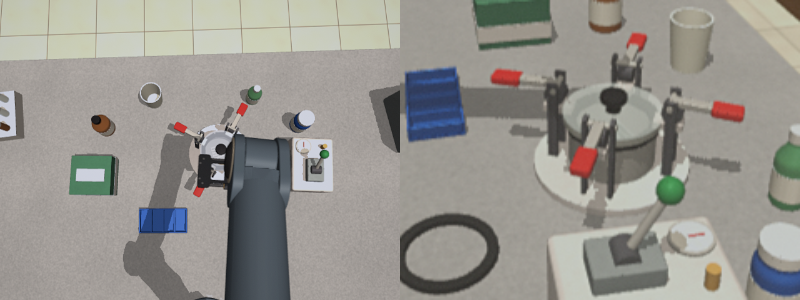

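All four levers lie level, and the ball leans to the far side at top (518,246), side (362,324). Check its place, then hand in.

```bash
python3 - <<'E'
from h import *
from plant import env
p,g=tri(load("topc"),(518.4,247),load("sidec"),(362,324)); print(p.round(),g)
lean=np.arcsin(((p[:2]-[502,-346])@[.995,-.1])/80)+.5; print(lean)
if lean>.9: print(env.hand_in())
E
```

```text
[ 541. -349.  197.] 1.9740968759428537
1.0134300246237897
the job is handed in; nothing more can be done
None
```

I handed the job in with all four cam levers home, pressed crosswise to half way and then fully down. The pump lever is fully over at about 1.0 rad, and the bystanders look unmoved in the final pictures. I did not measure the cover's height or tilt, and the hand-in gave no verdict.

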